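# Slide a tube blank past the spring catch of a welding jig

### The job

Load the steel tube blank in the blue jig: press the yellow strip of the spring catch fully down with a fingertip and keep it down while you push the blank along the channel over the red tooth, then push the blank on until it sits against the green end stop and the tooth has sprung up behind it. Only press and push: do not lift, tip or carry the blank, and leave the other things on the bench where they are.

Things in the scene. Friction and masses are not known exactly. Their poses are not given: they have to be found in the camera images.
- jig: Blue loading jig, bolted down: a channel 372 mm long along y, 100 wide. Origin: on the bench under the centre line; +y is the loading direction, to the green end stop; z up. In mm in this frame: rails carrying the blank have tops at z = 30, 65 wide slot between them; side walls from x = 41 to 51 either side, tops at z = 52; open end at y = -190. Base plate 150 wide.
- end_stop (a point): Centre of the green end stop's face that meets the blank, at y = 170, z = 34 mm in the jig frame; the stop is as wide as the channel, its top at z = 60.
- catch (a joint): Spring catch in the slot between the rails: a long yellow strip with a red tooth at its far end, one rigid piece that moves straight down. 0 = up, 0.012 m = fully down on its stop. Pressing anywhere on the strip lowers the tooth too; takes about 2 N, springs back when let go. Once over the tooth, the blank itself keeps it down; when past, the tooth springs up behind it.
- catch_strip (a point): Centre of the top of the yellow strip: 62 mm wide, from y = -190 to 54 mm in the jig frame; its top is at z = 28 mm when up, 16 when fully down. It runs under the blank and lies bare behind it.
- catch_tooth (a point): Centre of the top of the red tooth: 40 mm wide, from y = 42 to 54 mm in the jig frame, top at z = 39 mm when up (9 above the rails: it blocks the blank), 27 when fully down.
- blank_center (a point): Centre of the blank, a bare steel rectangular tube piece lying on the jig's rails: 78 mm across the channel, 110 along it, 30 high (jig z = 30 to 60), about 0.8 kg, with flat closed faces towards both ends of the channel. It starts 10 to 45 mm short of the tooth. Axes as the jig's. Home against the end stop, its centre is at y = 115 mm in the jig frame.
- spare: A spare tube piece like the blank, lying on the bench beyond the jig (origin under its centre); leave it.
- magnet: Red triangular welding magnet, about 85 mm, 18 mm high, on the bench between robot and jig (origin near its long side); leave it.
- hammer: Hammer lying on the bench (origin under it); leave it.
- brush: Brush lying on the bench (origin under it); leave it.
- spray: Yellow spray can, 60 mm wide, 190 mm high, upright (origin under it); leave it.
- roll: Black tape roll, 90 mm wide, 25 mm high, lying flat (origin under it); leave it.
- mug: Blue mug, 80 mm wide, 90 mm high, upright (origin under it); leave it.
There are look-alikes about, which are no part of the job. What is shaped like the part that bears blank_center but orange or pink is not meant.

How it is judged:
By the outcome, as a careful person would: the job done as asked, in the order asked, and still so for the second after the job is handed in, with the robot touching nothing.
It also fails if it takes over 38 s, if anything falls off the work surface, if the arm or the gripper's body presses on something with over 40 N, if the wrist force passes 120 N, or if a joint passes its speed limit or range.

### The arm

A 6-joint arm with a two-finger parallel gripper is mounted at the origin on the work surface. World frame = base frame: x ahead of the robot, y to its left, z up, the work surface at z = 0. Lengths are in mm, angles in rad, forces in N, time in s.
With the tool pointing down it reaches from about 275 to 725 mm from the base axis. Payload 15.9 kg.
Tool frame: the origin (TCP) lies at the very end of the fingers, on their centre line; the grasp point (between the pads) lies 19 mm behind it; z points along the fingers, y is the line along which they close (so a half turn about z gives the same grasp; the last joint's range is limited). The gripper opens to 85 mm and grips with 20 to 120 N. Pads are 22 mm wide; open, the fingers measure 114 mm over their backs; the gripper's body (76 mm by 85 mm) begins 54 mm behind the grasp point. The pads swing forward as they close: fully open they stand 13 mm farther back than shut.
Start: joints at [1.285, 0.213, -0.034, 1.323, 0, 1.571], TCP at [140.957, 479.705, 231.306] pointing down, gripper open.
Joint ranges: [-2.98, 2.98], [-0.74, 1.72], [-1.14, 1.35], [-2.1, 2.04], [-1.57, 1.44], [-3.14, 3.14]. Speed limits (rad/s): [1.89, 1.89, 2.39, 2.57, 3.14, 3.14].

### API

Orientations are given as a 3x3 rotation matrix whose columns are the frame's x, y, z axes.
In Python, from bench import get_state, imaging, workorder, models gives the robot as it stands.
- The arm moves only by the shell command python3 -m crank 'ROWS' [OPENING] [FORCE]. ROWS is JSON, a list of rows, each a list of 2 entries, a list of its own where there are three numbers: the shift along the tool's x, y, z in mm, then the turn, a rotation vector about the tool's x, y, z in rad. In form: [[[tx, ty, tz], [rx, ry, rz]], ...]. A call has 1 to 10 rows; each row is the pose to reach, as a shift and turn from the pose commanded when the call began, along the tool's axes at that moment; what a row does not reach only later rows make up. A row lasts 1/8 s, in which the tool goes at most 62.5 mm and 10.7 degrees, less where a joint would pass 70% of its speed; a pose out of reach is approached as far as the arm can. A call with a gripper value outside its range is refused whole. OPENING is the opening, from 0 (shut) to 1 (fully open), set as the call begins (- or left out, the last holds). The fingers move at their own pace and stop on an object; FORCE is the grip in N (left out, the last holds). Time passes only in rows, so rows that repeat a pose let the fingers close. It gives the time, the measured TCP pose, the force, the opening and the grip force at its end, in the units of the state.
- get_state(): the state, without advancing time (a new reading comes with each control period).
- imaging.capture(name): name is "scene" or "side" or "wrist"; returns a dict with "image" (420x560x3 uint8, blue, green, red), "fx", "fy", "cx", "cy" (pixels), "world_to_cam" (4x4, takes a point from world to camera coordinates). Camera axes: x right, y up, looking along -z (the intrinsics and any distortion apply to the point x, -y, -z); pixel columns grow to the right and rows downward; lengths in mm; the calibration is good to about 2 mm. A picture is of the moment at which its call begins. There is no depth.
- workorder.sign_off(): hands the job in; it is judged then, once.
Trained networks look in a picture, given as the dict that the camera call returned (one of the last four; its "shot" number tells which), for a name from the list of things; names that differ only in an ending like _2 or _b are one class to them, and where a whole thing is asked for, a point or a joint stands for the part that bears it (a point fixed in the world has none). Each returns a list of dicts, best first, with "score" (0 to 1); they miss things now and then, are a little off and sometimes report something else, mostly with a low value. They report only what shows in the picture. A call takes as long as a camera call. They do not tell look-alikes from the thing itself.
- models.trace(picture, name): "region" (420x560 bool, what is visible of it) and "centre" ([row, column] in pixels, amid what is visible of it).
The state is a dict: "clock": time; "joint_positions": joint angles; "joint_vel": joint speeds; "joint_efforts": joint torques, N m; "tool_pos": TCP position; "ee_rot": TCP orientation; "contact_force": force on the tool from outside, world axes, zero at the start; "ft_torque": the same for the moment, N m; "finger_gap": opening from 0.0 (shut) to 1.0 (fully open); "finger_force": force on a finger pad.
Only numpy, scipy, OpenCV 4.12 (cv2) and the standard library are available. Lean on these libraries where they do the work, as an engineer would, in place of code of your own. Each camera call takes 0.05 s, during which the arm holds its last target. There are 200 camera calls.

## Working session

There is one attempt and no reset: what is moved stays moved. The work goes in short steps, Python scripts to look and compute and a shell command to move; the robot and the scene stay as the last step left them, time stands still between calls to the robot, and variables do not carry over. Pictures are saved under pics/ and viewed, at most 10 in all, crops included, and the job is handed in when it is done.

```bash
mkdir -p pics; ls
python3 - <<'E'
from bench import get_state, imaging, models
import cv2,numpy as np
s=get_state();print(s['clock'],s['tool_pos'],s['ee_rot'],s['finger_gap'])
ims=[]
for n in('scene','side'):
    p=imaging.capture(n);ims.append(p['image'])
    print(n,p['fx'],p['fy'],p['cx'],p['cy'],np.round(p['world_to_cam'],3).tolist(),[k for k in p])
    for nm in('jig','blank_center','catch_strip','catch_tooth','end_stop'):
        try:print(nm,[(round(d['score'],2),d['centre'],int(d['region'].sum())) for d in models.trace(p,nm)])
        except Exception as e:print(nm,e)
    cv2.imwrite(f'pics/{n}1.png',p['image'])
E
```

```text
pics
0.0 [140.86805884 479.3956497  230.81258572] [[-9.59435339e-01  2.81928599e-01 -3.09750084e-04]
 [ 2.81928769e-01  9.59434738e-01 -1.07393569e-03]
 [-5.58819370e-06 -1.11769931e-03 -9.99999375e-01]] 1.0029081798324482
scene 488.64448406274875 488.64448406274875 281.97824645525577 208.5642644298516 [[0.793, 0.61, 0.003, -503.565], [-0.443, 0.572, 0.69, 234.138], [0.419, -0.548, 0.723, -1620.284], [0.0, 0.0, 0.0, 1.0]] ['image', 'fx', 'fy', 'cx', 'cy', 'world_to_cam', 'shot']
jig [(0.76, [220.3, 263.6], 4778)]
blank_center [(0.98, [214.3, 245.7], 1005), (0.97, [223.8, 156.4], 1134), (0.73, [229.0, 371.6], 1166), (0.29, [238.5, 293.7], 1287)]
catch_strip [(0.9, [237.2, 221.9], 721)]
catch_tooth [(0.75, [236.2, 223.3], 766), (0.37, [193.0, 218.3], 356), (0.19, [134.4, 353.1], 696)]
end_stop [(0.41, [211.0, 246.3], 1091), (0.41, [239.6, 294.3], 1253)]
side 466.89341011343515 466.89341011343515 287.10283508241275 210.4427098291309 [[-0.936, -0.352, 0.021, 561.707], [0.27, -0.678, 0.683, -169.01], [-0.227, 0.645, 0.73, -1065.408], [0.0, 0.0, 0.0, 1.0]] ['image', 'fx', 'fy', 'cx', 'cy', 'world_to_cam', 'shot']
jig [(0.58, [224.0, 297.9], 5704), (0.23, [136.0, 378.7], 720)]
blank_center [(0.96, [220.5, 177.0], 1443), (0.95, [192.7, 312.1], 1114), (0.76, [177.8, 395.0], 1138)]
catch_strip [(0.68, [173.9, 318.9], 645)]
catch_tooth [(0.65, [192.3, 258.3], 1243), (0.58, [175.5, 316.5], 710)]
end_stop [(0.9, [225.3, 298.8], 5713)]
```

View pics/scene1.png

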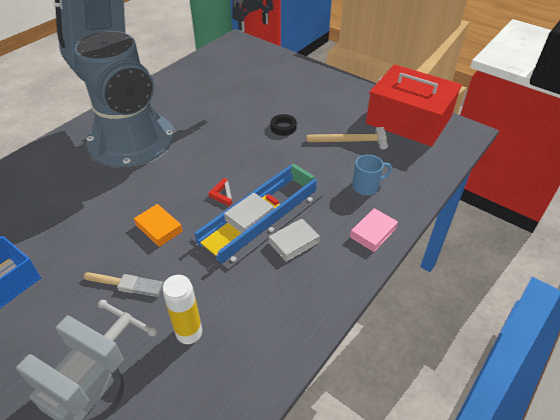

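View pics/side1.png

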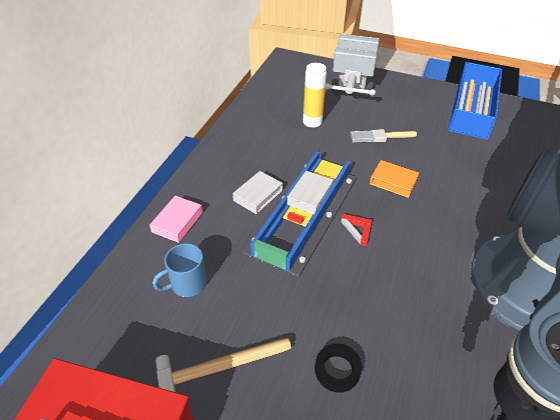

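The scene view shows the blue jig at about (255,212), with its green stop at (303,175). Four tube-shaped pieces could be the blank. The grey one in the channel is at (246,211), or (311,190) in the side view. The grey one on the bench at (294,239) is the spare, and the orange (157,224) and pink (374,230) pieces are look-alikes. The grey piece in the channel fits the description, so I'll confirm it in one enlarged crop.

Run:
```python
import cv2,numpy as np
a=cv2.imread('pics/scene1.png')[150:285,190:323];b=cv2.imread('pics/side1.png')[145:280,240:373]
cv2.imwrite('pics/crop1.png',np.hstack([cv2.resize(i,None,fx=3,fy=3,interpolation=cv2.INTER_CUBIC) for i in(a,b)]))
```

```text
(no output)
```

View pics/crop1.png

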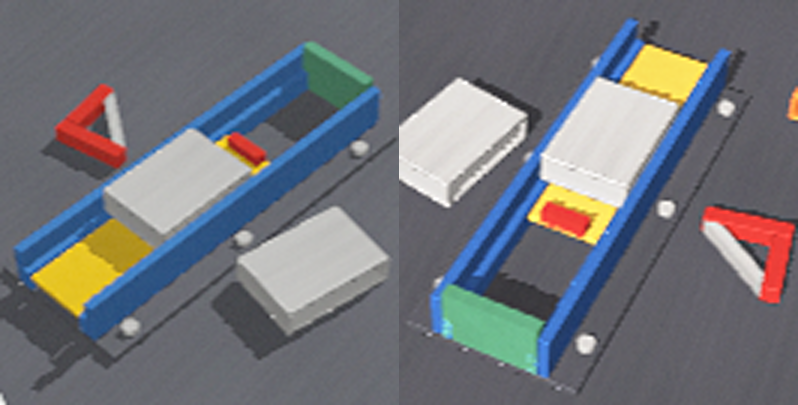

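The crop confirms it: the bare steel piece lies in the channel, with its top corners near (104,193), (197,129), (251,172) and (158,240) in the left crop. The red tooth is just ahead of it at (247,147), and yellow strip lies bare behind it. I'll fit the jig pose from the corner points.

```bash
cat > fit.py <<'E'
import numpy as np
from scipy.optimize import least_squares
def proj(p,P):
    q=p['world_to_cam']@np.append(P,1); return np.array([p['cx']+p['fx']*q[0]/-q[2],p['cy']-p['fy']*q[1]/-q[2]])
def world(v,J):
    c,s=np.cos(v[2]),np.sin(v[2]); return np.array([v[0]+c*J[0]-s*J[1],v[1]+s*J[0]+c*J[1],J[2]])
E
python3 - <<'E'
from fit import *
from bench import imaging
cam={n:imaging.capture(n) for n in('scene','side')}
off={'scene':(190,150,0),'side':(240,145,399)}
# (cam, crop px, jig point, is blank)
D=[('scene',17,250,-51,-190,52,0),('scene',82,310,41,-190,52,0),('scene',379,92,51,182,52,0),('scene',247,147,0,48,39,0),
('scene',104,193,-39,-55,60,1),('scene',197,129,-39,55,60,1),('scene',251,172,39,55,60,1),('scene',158,240,39,-55,60,1),
('side',630,20,51,-190,52,0),('side',732,53,-51,-190,52,0),('side',545,342,-41,182,60,0),('side',444,287,41,182,60,0),('side',566,215,0,48,39,0),
('side',602,80,39,-55,60,1),('side',678,104,-39,-55,60,1),('side',629,187,-39,55,60,1),('side',543,155,39,55,60,1)]
def f(v):
    r=[]
    for n,u,w,x,y,z,b in D:
        px=np.array([(u-off[n][2])/3+off[n][0],w/3+off[n][1]])
        r.append(proj(cam[n],world(v,(x,y+b*v[3],z)))-px)
    return np.ravel(r)
best=min((least_squares(f,[450,0,a,-30],loss='soft_l1') for a in(-2.5,-1.5,-.5,.5,1.5,2.5)),key=lambda s:s.cost)
v=best.x;print(np.round(v,3),np.round(best.fun.reshape(-1,2),1).tolist())
print('tooth front y 42, blank front',v[3]+55,'rear',v[3]-55)
for y in(-190,v[3]-55-35,60,170):print(y,world(v,(0,y,0)),np.hypot(*world(v,(0,y,0))[:2]))
E
```

```text
[561.731 -11.277   6.192 -40.152] [[-2.9, -1.5], [-0.8, -2.6], [-1.1, -2.0], [-1.9, -1.6], [-1.9, -1.8], [-3.7, -1.5], [-1.4, -2.1], [0.4, -2.5], [-1.7, -1.3], [-1.2, -1.2], [-2.1, -3.1], [-1.1, 2.2], [-0.4, -0.5], [-2.4, -1.7], [-0.2, -0.5], [-0.8, -0.6], [-1.0, -0.3]]
tooth front y 42, blank front 14.848094980183056 rear -95.15190501981695
-190 [ 544.36412405 -200.48169045    0.        ] 580.1079276824415
-130.15190501981695 [ 549.83456362 -140.88413376    0.        ] 567.5970282709052
60 [567.21547619  48.47175038   0.        ] 569.2828005660465
170 [577.27007114 158.01126435   0.        ] 598.5050498490843
```

```bash
python3 -m crank '[[[-567,-479,60],[0,0,1.375]],[[-567,-479,60],[0,0,1.375]],[[-567,-479,60],[0,0,1.375]],[[-567,-479,60],[0,0,1.375]],[[-567,-479,60],[0,0,1.375]],[[-567,-479,60],[0,0,1.375]],[[-567,-479,60],[0,0,1.375]],[[-567,-479,60],[0,0,1.375]],[[-567,-479,60],[0,0,1.375]],[[-567,-479,60],[0,0,1.375]]]' 0 40
```

```text
clock: 1.95
tool_pos: [485.1, -42.3, 181.0]
ee_rot: [[0.09, 0.996, 0.001], [0.996, -0.09, 0.0], [0.0, 0.001, -1.0]]
contact_force: [-0.1, 1.4, 0.7]
finger_gap: -0.001
finger_force: 0.0
```

```bash
python3 -m crank '[[[-47,37,0],[0,0,0]],[[-93,74,0],[0,0,0]],[[-93,74,0],[0,0,0]],[[-93,74,0],[0,0,0]]]'
python3 - <<'E'
from fit import *
from bench import imaging,get_state
import cv2
s=get_state();print(s['clock'],s['tool_pos'],s['joint_positions'],s['contact_force'])
w=imaging.capture('wrist');im=w['image'].copy();print(w['fx'])
v=[561.7,-11.3,6.192,-40.15]
def seg(a,b,col):
    cv2.line(im,*[tuple(np.round(proj(w,world(v,q))).astype(int).tolist()) for q in(a,b)],col,1)
for x in(-51,51):seg((x,-190,52),(x,182,52),(0,0,255))
for x in(-39,39):seg((x,v[3]-55,60),(x,v[3]+55,60),(0,255,0))
seg((-39,v[3]-55,60),(39,v[3]-55,60),(0,255,0))
cv2.imwrite('pics/w1.png',im)
E
```

```text
clock: 2.45
tool_pos: [549.2, -139.3, 180.7]
ee_rot: [[0.09, 0.996, -0.001], [0.996, -0.09, 0.0], [0.0, -0.001, -1.0]]
contact_force: [-0.2, 0.7, 1.6]
finger_gap: -0.001
finger_force: 0.0
2.45 [ 549.21558137 -139.29299773  180.67041553] [-2.48480049e-01  3.64281572e-01  4.18874727e-02  1.24914338e+00
  1.71682862e-04  1.41278351e+00] [-0.19976831  0.69652306  1.60451913]
294.6262490437228
```

View pics/w1.png

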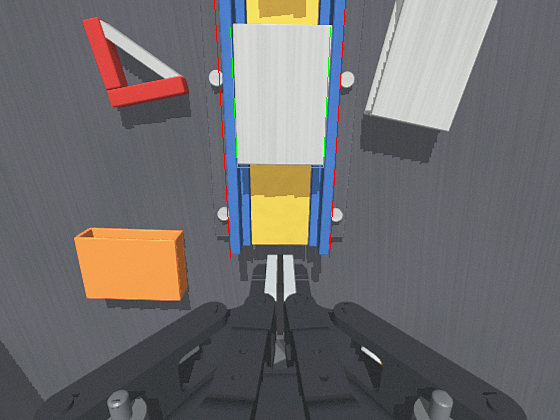

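The overlay sits within about 2 px of the walls at (225,100) and (335,100) and of the blank's rear edge at (280,165). The finger is clear of the blank over the bare strip, so I'll go down.

```bash
python3 -m crank '[[[0,0,50],[0,0,0]],[[0,0,100],[0,0,0]],[[0,0,140],[0,0,0]],[[0,0,147],[0,0,0]],[[0,0,147],[0,0,0]]]'
python3 -m crank '[[[0,0,5],[0,0,0]],[[0,0,10],[0,0,0]],[[0,0,14],[0,0,0]],[[0,0,16],[0,0,0]],[[0,0,16],[0,0,0]]]'
```

```text
clock: 3.12
tool_pos: [549.9, -138.9, 35.2]
ee_rot: [[0.089, 0.996, 0.001], [0.996, -0.089, -0.0], [-0.0, 0.001, -1.0]]
contact_force: [-0.6, 0.1, -0.3]
finger_gap: -0.004
finger_force: 0.0
clock: 3.75
tool_pos: [549.7, -139.5, 18.0]
ee_rot: [[0.09, 0.996, 0.0], [0.996, -0.09, -0.0], [-0.0, 0.0, -1.0]]
contact_force: [1.3, -0.9, 2.7]
finger_gap: -0.004
finger_force: 1.0
```

```bash
python3 -m crank '[[[0,0,1],[0,0,0]],[[0,0,2],[0,0,0]],[[0,0,2],[0,0,0]]]' | grep -E "tool_pos|contact"
python3 -m crank '[[[0,0,1],[0,0,0]],[[0,0,1],[0,0,0]]]'| grep -E "tool_pos|contact"
```

```text
tool_pos: [549.6, -139.5, 16.0]
contact_force: [1.7, -1.0, 3.2]
tool_pos: [549.7, -139.5, 15.8]
contact_force: [-4.1, 0.1, 16.7]
```

```bash
python3 -m crank '[[[5,0,0],[0,0,0]],[[10,0,0],[0,0,0]],[[15,0,0],[0,0,0]],[[19,0,0],[0,0,0]],[[22,0,0],[0,0,0]],[[25,0,0],[0,0,0]],[[28,0,0],[0,0,0]],[[32,0,0],[0,0,0]],[[37,0,0],[0,0,0]],[[42,0,0],[0,0,0]]]'
python3 - <<'E'
from bench import imaging
import cv2
cv2.imwrite('pics/w2.png',imaging.capture('wrist')['image'])
E
```

```text
clock: 5.62
tool_pos: [554.0, -99.4, 15.8]
ee_rot: [[0.091, 0.996, 0.002], [0.996, -0.091, -0.004], [-0.003, 0.002, -1.0]]
contact_force: [-0.2, -13.5, 12.0]
finger_gap: 0.004
finger_force: 6.4
```

View pics/w2.png

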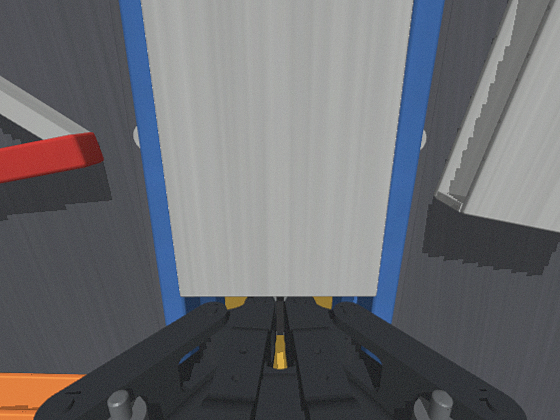

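The fingers touch the middle of the blank's rear face at (280,297) and the strip is still on its stop. I'll push over the tooth with the catch held down.

```bash
python3 -m crank '[[[4,0,0],[0,0,0]],[[8,0,0],[0,0,0]],[[12,0,0],[0,0,0]],[[16,0,0],[0,0,0]],[[20,0,0],[0,0,0]],[[25,0,0],[0,0,0]],[[30,0,0],[0,0,0]],[[36,0,0],[0,0,0]],[[42,0,0],[0,0,0]],[[48,0,0],[0,0,0]]]'
```

```text
clock: 6.92
tool_pos: [558.4, -51.6, 15.9]
ee_rot: [[0.091, 0.996, 0.002], [0.996, -0.091, -0.004], [-0.004, 0.002, -1.0]]
contact_force: [-0.8, -14.5, 14.4]
finger_gap: -0.003
finger_force: 7.3
```

```bash
python3 -m crank '[[[5,0,0],[0,0,0]],[[10,0,0],[0,0,0]],[[15,0,0],[0,0,0]],[[20,0,0],[0,0,0]],[[25,0,0],[0,0,0]],[[21,0,0],[0,0,0]],[[17,0,0],[0,0,0]],[[17,0,0],[0,0,0]],[[17,0,-15],[0,0,0]],[[17,0,-31],[0,0,0]]]'
python3 -m crank '[[[0,0,0],[0,0,0]],[[5,0,0],[0,0,0]],[[10,0,0],[0,0,0]],[[14,0,0],[0,0,0]],[[18,0,0],[0,0,0]],[[23,0,0],[0,0,0]],[[28,0,0],[0,0,0]],[[33,0,0],[0,0,0]],[[38,0,0],[0,0,0]],[[43,0,0],[0,0,0]]]'
```

```text
clock: 8.18
tool_pos: [558.8, -32.9, 46.7]
ee_rot: [[0.09, 0.996, -0.001], [0.996, -0.09, -0.0], [-0.0, -0.001, -1.0]]
contact_force: [0.2, 0.3, -0.1]
finger_gap: -0.0
finger_force: 0.0
clock: 9.43
tool_pos: [563.0, 10.3, 46.0]
ee_rot: [[0.09, 0.996, -0.0], [0.996, -0.09, -0.0], [-0.0, -0.0, -1.0]]
contact_force: [-0.6, -3.5, -2.0]
finger_gap: -0.002
finger_force: 1.8
```

```bash
python3 -m crank '[[[5,0,0],[0,0,0]],[[10,0,0],[0,0,0]],[[14,0,0],[0,0,0]],[[18,0,0],[0,0,0]],[[21,0,0],[0,0,0]],[[23,0,0],[0,0,0]],[[23,0,0],[0,0,0]]]' | grep -E "tool_pos|contact"
python3 -m crank '[[[1,0,0],[0,0,0]],[[2,0,0],[0,0,0]],[[2,0,0],[0,0,0]]]'| grep -E "tool_pos|contact"
```

```text
tool_pos: [565.1, 33.1, 46.0]
contact_force: [-0.8, -2.0, -1.1]
tool_pos: [565.3, 34.9, 45.9]
contact_force: [-0.2, -2.7, -0.7]
```

```bash
for i in 1; do python3 -m crank '[[[1,0,0],[0,0,0]],[[2,0,0],[0,0,0]],[[2,0,0],[0,0,0]]]'| grep -E "tool_pos|contact"; done
python3 -m crank '[[[1,0,0],[0,0,0]],[[1,0,0],[0,0,0]]]'| grep -E "tool_pos|contact"
```

```text
tool_pos: [565.4, 37.0, 45.9]
contact_force: [-0.0, -2.7, -1.8]
tool_pos: [565.5, 37.9, 46.0]
contact_force: [-0.6, -2.9, -1.5]
```

```bash
python3 -m crank '[[[1,0,0],[0,0,0]],[[1.5,0,0],[0,0,0]],[[1.5,0,0],[0,0,0]]]'| grep -E "tool_pos|contact"
python3 -m crank '[[[1,0,0],[0,0,0]],[[1.5,0,0],[0,0,0]],[[1.5,0,0],[0,0,0]]]'| grep -E "tool_pos|contact"
```

```text
tool_pos: [565.7, 39.4, 45.9]
contact_force: [-0.2, -3.5, -1.0]
tool_pos: [565.6, 39.5, 45.9]
contact_force: [-1.7, -13.3, 0.8]
```

The force jumped to 13 N with no further motion, so the blank is against the stop. I'll back off, lift and check.

```bash
python3 -m crank '[[[-3,0,0],[0,0,0]],[[-10,0,0],[0,0,0]],[[-15,0,-20],[0,0,0]],[[-40,0,-70],[0,0,0]],[[-80,0,-110],[0,0,0]],[[-110,0,-130],[0,0,0]],[[-110,0,-130],[0,0,0]]]' | grep -E "clock|tool_pos|contact"
python3 - <<'E'
from bench import imaging
import cv2,numpy as np
w=imaging.capture('wrist')['image'];b=imaging.capture('side')['image'][145:285,240:373]
cv2.imwrite('pics/w3.png',np.hstack([w[:, 130:430],cv2.resize(b,(399,420),interpolation=cv2.INTER_CUBIC)]))
E
```

```text
clock: 12.92
tool_pos: [556.7, -70.5, 177.6]
contact_force: [0.4, 0.4, -0.2]
```

View pics/w3.png

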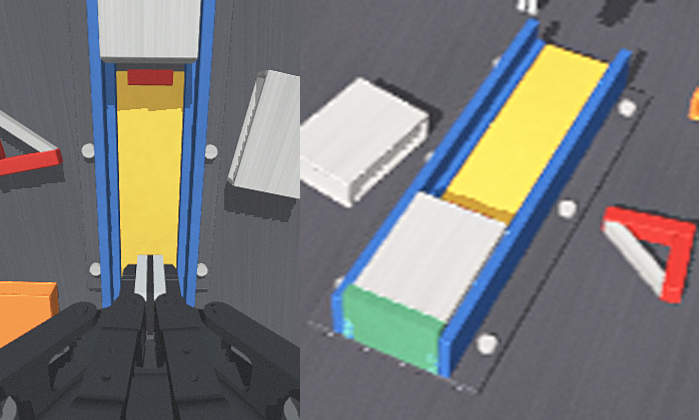

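The wrist view shows the red tooth up behind the blank at (150,77). The side view shows the blank flush against the green stop at (400,325). Nothing else has moved and the robot is clear, so I'll hand it in.

```bash
python3 -c "
from bench import workorder;print(workorder.sign_off())"
```

```text
the job is handed in; nothing more can be done
None
```

The blank is loaded: it sits against the green end stop with the red tooth up behind it, the other things on the bench are where they were, and the job was handed in at about 13 s with the robot clear; no verdict was returned.

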